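# Fit the spare relay card in the engine alarm rack and prove the trip

### The job

Take the spare full-width relay card out of the wooden stand, slide it down the empty pair of guides in the aluminium rack and press it fully home in its connector. Then prove the trip: press the test button on the grey trip unit so that its lever drops, and lift the lever back up until it stays. Leave the rack's other two cards and the narrow card where they are.

Things in the scene. Friction and masses are not known exactly. Their poses are not given: they have to be found in the camera images.
- spare_card_center (a point): the spare relay card: green board 100 mm wide (x), 5 thick (y), 90 tall, on its top edge a centred grey grip bar 44 x 14 x 24 mm (x, y, z), 114 mm tall in all. About 0.11 kg. Stands upright in one of the stand's two grooves. Point: in the board's middle plane, half-way up, 57 mm above the foot, 45 mm below the grip bar's middle; z up. It may go into the rack either way round
- spare_card_foot (a point): middle of the spare card's bottom edge, same axes as its centre. Black relays on the board's +y face reach 12 mm from the middle plane, between 40 and 70 mm above this point
- rack: fixed open-topped aluminium rack 130 (x) x 190 (y) x 90 mm high, three places 55 mm apart in y, two taken. At both ends of each place (walls 104 mm apart in x) black guides form a groove 7.5 mm wide, 8 mm deep, 66 mm high from the rack's floor, flaring above to about 14 mm wide at 80 mm. Origin: centre of underside
- free_place (a point): middle of the floor of the empty place (12 mm above the table), where the card's foot must end; x along the card's width, y across it, z up. A black connector 17 mm high there has two sprung brass bars: the card must be pushed down the last 12 mm with 8 to 15 N, and stays once home, its grip bar's middle 102 mm and top 114 mm above this point
- resident_a_center (a point): full-width card like the spare one, already home in the rack; not to be moved. Point half-way up
- resident_b_center (a point): the second such card, in the other taken place of the rack; not to be moved. Point half-way up
- narrow_card_center (a point): relay card: green board 60 mm wide (x), 5 thick (y), 90 tall, on its top edge a centred grey grip bar 44 x 14 x 24 mm (x, y, z), 114 mm tall in all. Stands in the other groove of the stand; not the one wanted, not to be moved. Point half-way up
- stand: fixed wooden stand 120 (x) x 140 (y) x 40 mm, with two grooves along x, 6.5 mm wide and 30 mm deep, at y = +35 and -35 mm; a card's foot stands 10 mm above the table. Origin: centre of underside
- trip_unit: fixed grey steel enclosure 110 (x) x 150 (y) x 70 mm high on the table, with the button and the lever on top; origin: centre of underside, z up, the lever drops towards -x
- button_top (a point): middle of the top of the test button, a round black cap 28 mm across, 90 mm above the table; it is pressed straight down, moving with it
- test_button (a joint): travel of the button, 0 released to 0.006 m fully down; sprung, 1.5 N at first to 4 N fully down. The lever goes over at about 0.004 and drops by itself, so press it fully
- trip_lever (a joint): angle of the trip lever, 0 set (up, leaning 0.17 rad past the vertical to +x, held there by its weight), growing to 1.16 rad dropped (leaning to -x, 0.99 rad from the vertical). It turns freely and, lifted past the vertical, falls back to 0 by itself
- lever_hinge (a point): point on the lever's hinge, 85 mm above the table, axes of the trip unit; the hinge line is its y axis
- lever_grip (a point): middle of the free part of the lever's grip, a round black bar 12 mm across and 50 mm long along the hinge line (y), 60 mm from the hinge line; the arm, 8 by 10 mm, meets the bar 26 mm to the -y side of this point. From the hinge point the grip lies 26 mm to +y; its axes turn with the lever
There are look-alikes about, which are no part of the job. What is shaped like the part that bears spare_card_center but purple is not meant.

How it is judged (in metres and radians):
On the way, in this order (a step that is already met when the one before it is completed fails the run):
1. the spare card is fully home in the empty place (z of spare_card_foot in the frame of free_place below 0.003 m and x of spare_card_foot in the frame of free_place between -0.005 and 0.005 m and y of spare_card_foot in the frame of free_place between -0.003 and 0.003 m and angle between the x axis of spare_card_center and the x axis of free_place, either way round below 0.08 rad and angle between the z axis of spare_card_center and the z axis of free_place, either way round below 0.06 rad), for 0.3 s.
2. the test button is pressed (more than 3 mm) (value of joint test_button above 0.003 m), for 0.02 s.
3. the lever has dropped (value of joint trip_lever above 1 rad), for 0.1 s.
4. the lever is up again (value of joint trip_lever below 0.1 rad), for 0.2 s.
At the end, for the whole second after the job is handed in: the spare card's foot within 3 mm of the floor of the empty place, within 5 mm along its width and 3 mm across, parallel to the guides within 0.08 rad and upright within 0.06 rad, at rest; the lever up (within 0.1 rad of set) and the button released (within 2 mm) (all of step 1 and linear speed of spare_card below 0.01 m/s and value of joint trip_lever below 0.1 rad and value of joint test_button below 0.002 m); the robot touches nothing.
It fails at once if one of the rack's own cards moved more than 8 mm (distance of any of resident_a_center, resident_b_center from where it was at the start of the episode above 0.008 m).
It fails at once if the narrow card moved more than 15 mm (distance of narrow_card_center from where it was at the start of the episode above 0.015 m).
It also fails if it takes over 72 s, if anything falls off the work surface, if the arm or the gripper's body presses on something with over 40 N, if the wrist force passes 120 N, or if a joint passes its speed limit or range.

### The arm

A 6-joint arm with a two-finger parallel gripper is mounted at the origin on the work surface. World frame = base frame: x ahead of the robot, y to its left, z up, the work surface at z = 0. Lengths are in m, angles in degrees, forces in N, time in s.
With the tool pointing down it reaches from about 0.275 to 0.725 m from the base axis. Payload 15.9 kg.
Tool frame: the origin (TCP) lies midway between the tips of the shut fingers; the grasp point (between the pads) lies 19 mm behind it; z points along the fingers, y is the line along which they close (so a half turn about z gives the same grasp; the last joint's range is limited). The gripper opens to 85 mm and grips with 20 to 120 N. Pads are 22 mm wide; open, the fingers measure 114 mm over their backs; the gripper's body (76 mm by 85 mm) begins 54 mm behind the grasp point. The pads swing forward as they close: fully open they stand 13 mm farther back than shut.
Start: joints at [-68.297, 12.198, -1.971, 75.831, 0, 90], TCP at [0.185, -0.465, 0.231] pointing down, gripper open.
Joint ranges: [-170.91, 170.91], [-42.67, 98.43], [-65.05, 77.54], [-120.47, 116.71], [-90, 82.35], [-180, 180]. Speed limits (degrees/s): [108.29, 108.29, 136.94, 147.25, 180, 180].

### API

Orientations are given as [roll, pitch, yaw] about the fixed x, y, z axes, in that order (R = Rz(yaw) Ry(pitch) Rx(roll)).
In Python, from rig import get_state, snapshot, camera_info, close_job gives the robot as it stands. The module is installed in compiled form; this text tells all that it offers.
- The arm moves only by the tool send_rows, never from a script. Its argument "targets" is one flat list of numbers, 7 for each row, row after row: the shift along the tool's x, y, z normalised to -1 to 1, where 1 is 2 cm, then the turn, a rotation vector about the tool's x, y, z normalised to -1 to 1, where 1 is 8 degrees, then the closure, from 0 (fully open) to 1 (shut). In form: [dx, dy, dz, ax, ay, az, grip, dx, dy, dz, ax, ay, az, grip, ...]. A call has exactly 10 rows; each row shifts and turns the commanded pose from where the row before left it, along the tool's axes as they then stand; what a row does not reach is not made up. A row lasts 1/10 s, in which the tool goes at most 50 mm and 8.59 degrees, less where a joint would pass 70% of its speed; a pose out of reach is approached as far as the arm can. A call with a number of a shift or a turn outside -1 to 1 is refused whole. A call with a gripper value outside its range is refused whole. The fingers move at their own pace and stop on an object; "grip_force" is the grip in N (left out, the last holds). Time passes only in rows, so rows that do not move let the fingers close, or fill a call up. It gives the time, the measured TCP pose, the force, the opening and the grip force at its end, in the units of the state.
- get_state(): the state, without advancing time (a new reading comes with each control period).
- snapshot(name): name is "scene" or "side" or "wrist"; returns the picture (384x512x3 uint8, red, green, blue); there is no depth.
- camera_info(name): a dict with "vfov" (degrees; the focal length in pixels is half the picture's height over the tangent of half this angle, whatever the lens; pixels are square), "cx", "cy" (the principal point, pixels), "rvec" (rotation vector, rad) and "tvec" (3), from world to camera coordinates, as OpenCV has them. Camera axes: x right, y down, z forward; pixel columns grow to the right and rows downward; lengths in m; the calibration is good to about 2 mm. A picture is of the moment at which its call begins: read the wrist's pose just before it. camera_info takes no time and is no camera call; for the wrist camera it gives the pose at the moment of the call.
- close_job(): hands the job in; it is judged then, once.
The state is a dict: "t": time; "q": joint angles; "qd": joint speeds; "tau": joint torques, N m; "position": TCP position; "eef_rot": TCP orientation; "force": force on the tool from outside, world axes, zero at the start; "ft_torque": the same for the moment, N m; "grip_width": finger opening in m; "finger_force": force on a finger pad.
Only numpy, scipy, OpenCV 4.12 (cv2) and the standard library are available. Lean on these libraries where they do the work, as an engineer would, in place of code of your own. Each camera call takes 0.05 s, during which the arm holds its last target. There are 200 camera calls.

## Working session

There is one attempt and no reset: what is moved stays moved. The work goes in short steps, Python scripts to look and compute and a tool call to move; the robot and the scene stay as the last step left them, time stands still between calls to the robot, and variables do not carry over. Pictures are saved under pics/ and viewed, at most 10 in all, crops included, and the job is handed in when it is done.

Besides the shell and the picture viewer there is one more tool, called after "Call:" as a command line: name --argument value ..., lists and objects as JSON in quotes. send_rows: Moves the arm, as the interface text tells. Its arguments: {"type":"object","properties":{"targets":{"type":"array"},"grip_force":{"type":"number"}},"required":["targets"]}

```bash
mkdir -p pics
python3 - <<'E'
from rig import *
import cv2
for n in ["scene","side","wrist"]:
    i=camera_info(n); print(n,i)
    cv2.imwrite(f"pics/{n}0.png",cv2.cvtColor(snapshot(n),cv2.COLOR_RGB2BGR))
print(get_state())
E
```

```text
scene {'vfov': 44.91255871608663, 'cx': 245.99231951242257, 'cy': 194.15279665767181, 'rvec': array([ 1.85231351,  1.90069043, -0.61877368]), 'tvec': array([ 0.01871875, -0.35020113,  1.63088015])}
side {'vfov': 46.51259766130466, 'cx': 253.61876531392622, 'cy': 190.93649208485076, 'rvec': array([ 0.4246189 , -2.64002324,  1.39208551]), 'tvec': array([0.46234892, 0.19008442, 1.12448338])}
wrist {'vfov': 70.70896383518124, 'cx': 258.74690330869146, 'cy': 189.76476632057825, 'rvec': array([-2.37522983,  1.61026444,  0.25763032]), 'tvec': array([-0.49936282, -0.03964477,  0.38127899])}
{'t': 0.15, 'q': array([-6.82964996e+01,  1.22176210e+01, -1.99742011e+00,  7.58289250e+01,
        4.68816322e-04,  9.00017691e+01]), 'qd': array([ 0.08918637, -0.05507477,  0.04615458, -0.04327134,  0.00405203,
        0.00704002]), 'tau': array([ 3.09673735e-03, -6.86404753e+01,  4.87249267e+01,  1.31099558e-02,
        9.71146414e-05,  2.37891055e-05]), 'position': array([ 0.18482003, -0.46434266,  0.23095373]), 'eef_rot': array([-1.79956034e+02, -4.67458649e-04,  2.17017309e+01]), 'force': array([0.06301659, 0.02560039, 0.01439493]), 'ft_torque': array([ 0.07963072, -0.03603314,  0.06855074]), 'finger_force': 0.0, 'grip_width': 0.0851131916027478}
```

View pics/scene0.png

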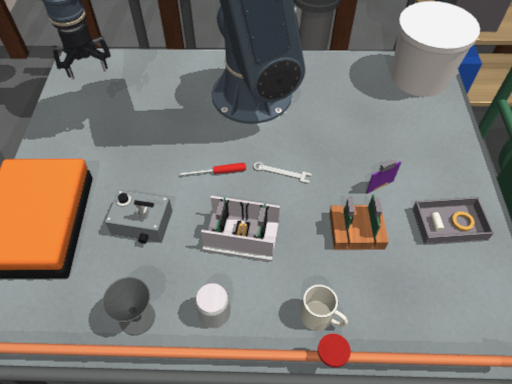

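View pics/side0.png

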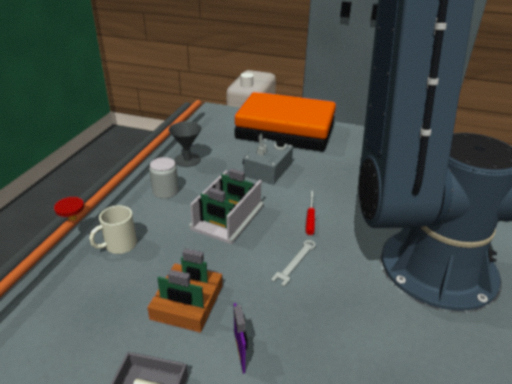

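The scene picture shows the trip unit near (140,215), the rack near (242,228) with its middle place apparently empty, and the stand near (360,227). The purple decoy is at (383,177). I'll zoom in on these.

```bash
cat > h.py <<'E'
from rig import *
import numpy as np, cv2, json
from scipy.spatial.transform import Rotation as Ro
def cam(n):
    i=camera_info(n); f=192/np.tan(np.radians(i['vfov']/2))
    return np.array([[f,0,i['cx']],[0,f,i['cy']],[0,0,1]]),np.array(i['rvec'],float),np.array(i['tvec'],float)
def unproj(c,uv,z):
    K,r,t=c; R=Ro.from_rotvec(r).as_matrix(); o=-R.T@t
    d=(np.linalg.inv(K)@np.c_[np.atleast_2d(uv),np.ones(len(np.atleast_2d(uv)))].T).T@R
    z=np.broadcast_to(z,len(d)); return o+d*((z-o[2])/d[:,2])[:,None]
def proj(c,P):
    K,r,t=c; return cv2.projectPoints(np.array(P,float).reshape(-1,3),r,t,K,None)[0].reshape(-1,2)
def shot(n,f):
    c=cam(n); im=cv2.cvtColor(snapshot(n),cv2.COLOR_RGB2BGR); cv2.imwrite(f"pics/{f}.png",im); 
    np.savez(f"pics/{f}.npz",K=c[0],r=c[1],t=c[2]); return c,im
def load(f):
    d=np.load(f"pics/{f}.npz"); return d['K'],d['r'],d['t']
E
python3 - <<'E'
from h import *
c=cam("scene")
for n,uv,z in [("unit",(140,212),.07),("rack",(242,225),.09),("stand",(360,225),.04),("spare",(376,205),.11),("narrow",(350,205),.11)]:
    print(n,unproj(c,uv,z).round(3))
im=cv2.imread("pics/scene0.png")[170:270,95:405]
a=cv2.resize(im[:,:155],None,fx=5,fy=5,interpolation=3); b=cv2.resize(im[:,155:],None,fx=5,fy=5,interpolation=3)
cv2.imwrite("pics/s1.png",cv2.resize(im,None,fx=2.5,fy=2.5,interpolation=3))
E
```

```text
unit [[ 0.545 -0.291  0.07 ]]
rack [[ 0.592 -0.01   0.09 ]]
stand [[0.555 0.31  0.04 ]]
spare [[0.535 0.341 0.11 ]]
narrow [[0.537 0.273 0.11 ]]
```

View pics/s1.png

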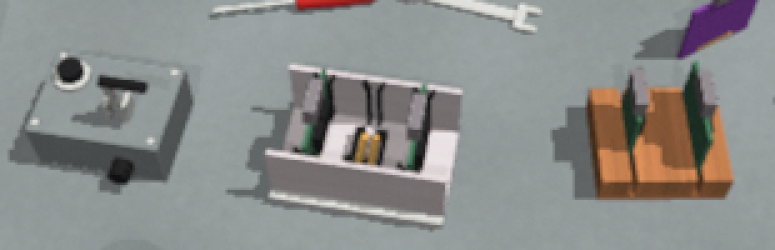

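```bash
cat >> h.py <<'E'
def rel(goal,yaw=None,st=None):
    "tool-axis shift (units of 2cm) and turn (units of 8deg) to reach goal pos, tool down at yaw"
    s=st or get_state(); R=Ro.from_euler('xyz',s['eef_rot'],degrees=True)
    d=R.inv().apply(np.array(goal)-s['position'])/.02
    a=np.zeros(3)
    if yaw is not None: a=np.degrees((R.inv()*Ro.from_euler('xyz',[180,0,yaw],degrees=True)).as_rotvec())/8
    print('pos',s['position'].round(4),'rpy',s['eef_rot'].round(2),'F',s['force'].round(1),'shift',d.round(3),'turn',a.round(3),'t',s['t'])
E
python3 - <<'E'
from h import *
s=get_state();K,r,t=cam("wrist");R=Ro.from_rotvec(r);T=Ro.from_euler('xyz',s['eef_rot'],degrees=True)
p=R.inv().apply(-t); print(p, T.inv().apply(p-s['position']), (T.inv()*R.inv()).as_matrix().round(3))
rel([0.30,-0.30,0.32],0)
E
```

```text
[ 0.25994979 -0.4344146   0.3742909 ] [ 8.08724845e-02 -1.35697438e-04 -1.43336450e-01] [[ 0.    -0.951 -0.311]
 [ 1.     0.    -0.   ]
 [ 0.    -0.311  0.951]]
pos [ 0.1848 -0.4643  0.231 ] rpy [-179.96   -0.     21.7 ] F [0.1 0.  0. ] shift [ 8.389 -5.509 -4.448] turn [-5.000e-03  1.000e-03  2.713e+00] t 0.15
```

Call:
send_rows --targets '[0.9,-0.4,-0.4,0,0,0.271,0,0.9,-0.4,-0.4,0,0,0.271,0,0.9,-0.4,-0.4,0,0,0.271,0,0.9,-0.4,-0.4,0,0,0.271,0,0.9,-0.4,-0.4,0,0,0.271,0,0.9,-0.4,-0.4,0,0,0.271,0,0.9,-0.4,-0.4,0,0,0.271,0,0.9,-0.4,-0.4,0,0,0.271,0,0.9,-0.4,-0.4,0,0,0.271,0,0.9,-0.4,-0.4,0,0,0.271,0]'

```text
t: 1.15
position: [0.3441, -0.3491, 0.3115]
eef_rot: [-180.0, 0.0, -0.1]
force: [0.2, -0.7, 0.2]
grip_width: 0.0854
finger_force: 0.0
```

Call:
send_rows --targets '[0.6,-0.7,0,0,0,0,0,0.6,-0.7,0,0,0,0,0,0.6,-0.7,0,0,0,0,0,0.6,-0.7,0,0,0,0,0,0.6,-0.7,0,0,0,0,0,0.6,-0.7,0,0,0,0,0,0.6,-0.7,0,0,0,0,0,0.6,-0.7,0,0,0,0,0,0.6,-0.7,0,0,0,0,0,0.6,-0.7,0,0,0,0,0]'

```text
t: 2.15
position: [0.4638, -0.209, 0.3111]
eef_rot: [-180.0, 0.0, 0.0]
force: [0.0, 0.1, -0.9]
grip_width: 0.0852
finger_force: 0.0
```

Run:
```python
from h import *
c,im=shot("wrist","w1"); rel([0.57,0.0,0.31],0)
print(proj(c,[[.545,-.29,.07],[.59,-.01,.09]]))
```

```text
pos [ 0.4651 -0.2074  0.3109] rpy [-1.7994e+02  1.0000e-02  9.0000e-02] F [ 1.3  2.3 -0.2] shift [  5.261 -10.36    0.056] turn [-0.007  0.001  0.011] t 2.2
[[319.2560623  100.95916499]
 [ 97.21125103  62.18887379]]
```

Call:
send_rows --targets '[0.3,-1,0,0,0,0,0,0.3,-1,0,0,0,0,0,0.3,-1,0,0,0,0,0,0.3,-1,0,0,0,0,0,0.3,-1,0,0,0,0,0,0.3,-1,0,0,0,0,0,0.3,-1,0,0,0,0,0,0.3,-1,0,0,0,0,0,0,-1,0,0,0,0,0,0,-1,0,0,0,0,0]'

```text
t: 3.2
position: [0.5113, -0.009, 0.311]
eef_rot: [180.0, 0.0, 0.0]
force: [-0.1, -0.0, -0.7]
grip_width: 0.0852
finger_force: 0.0
```

Run:
```python
from h import *
c,im=shot("wrist","w2"); rel([0.53,0.31,0.32],0)
print(proj(c,[[.535,.34,.12],[.59,-.01,.09]]))
```

```text
pos [ 0.5112 -0.0067  0.3111] rpy [-1.7994e+02  3.0000e-02  9.0000e-02] F [-0.   2.2  0.1] shift [  0.965 -15.836  -0.432] turn [-0.007  0.004  0.011] t 3.25
[[-22.38677496 149.43580727]
 [260.0063733  102.89242672]]
```

Call:
send_rows --targets '[0,-1,0,0,0,0,0,0,-1,0,0,0,0,0,0,-1,0,0,0,0,0,0,-1,0,0,0,0,0,0,-1,0,0,0,0,0,0,-1,0,0,0,0,0,0,-1,0,0,0,0,0,0,-1,0,0,0,0,0,0,-1,0,0,0,0,0,0,-1,0,0,0,0,0]'

```text
t: 4.25
position: [0.5065, 0.0959, 0.3183]
eef_rot: [-175.4, 0.0, 8.0]
force: [0.7, -0.3, 0.2]
grip_width: 0.0855
finger_force: 0.0
```

Call:
send_rows --targets '[0,-1,0,0,0,0,0,0,-1,0,0,0,0,0,0,-1,0,0,0,0,0,0,-1,0,0,0,0,0,0,-1,0,0,0,0,0,0,-0.5,0,0,0,0,0,0,0,0,0,0,0,0,0,0,0,0,0,0,0,0,0,0,0,0,0,0,0,0,0,0,0,0,0]'

```text
t: 5.25
position: [0.4978, 0.1492, 0.329]
eef_rot: [-172.9, 0.0, 12.4]
force: [-1.3, 0.5, 0.2]
grip_width: 0.0851
finger_force: 0.0
```

Run:
```python
from h import *
c,im=shot("wrist","w3"); rel([0.53,0.34,0.2],0)
ims=[cv2.imread(f"pics/w{i}.png") for i in (1,2,3)]
cv2.imwrite("pics/m3.png",cv2.resize(ims[2],(800,600),interpolation=3))
a=cv2.resize(ims[1][20:270,120:400],None,fx=2.1,fy=2.1,interpolation=3)
cv2.imwrite("pics/m2.png",cv2.resize(ims[1],(800,600),interpolation=3))
cv2.imwrite("pics/m1.png",cv2.resize(ims[0],(800,600),interpolation=3))
```

```text
pos [0.4978 0.1492 0.329 ] rpy [-1.7285e+02  5.0000e-02  1.2410e+01] F [ 0.7 -0.4  0.5] shift [ 3.63  -8.097  7.513] turn [-0.889  0.103  1.549] t 5.3
```

View pics/m3.png

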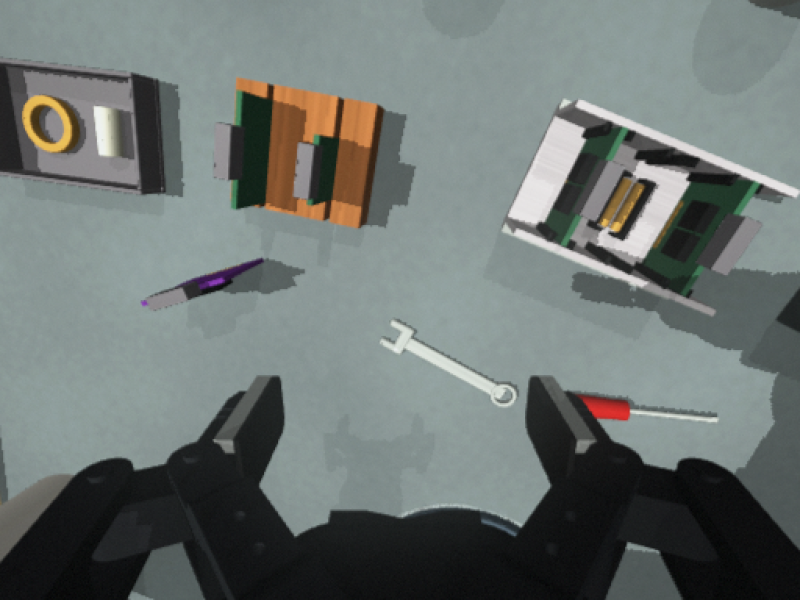

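View pics/m2.png

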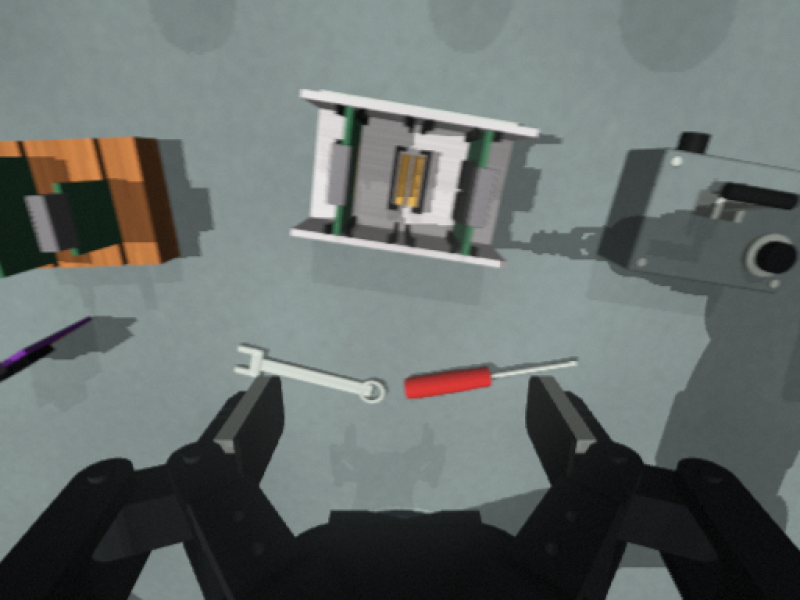

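View pics/m1.png

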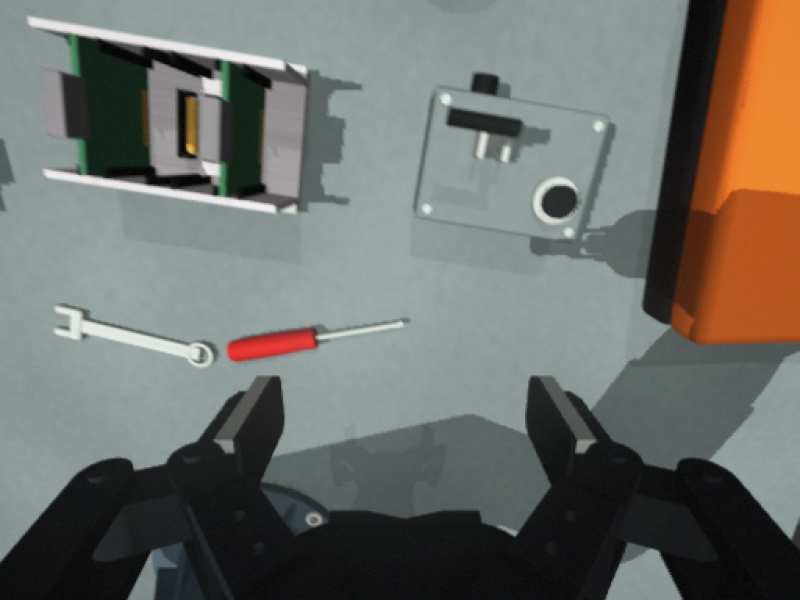

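Run:
```python
from h import *
s=get_state(); print(s['q'].round(2), s['position'],s['eef_rot'])
```

```text
[ 12.36  15.04  15.43  90.45   7.15 179.94] [0.49776193 0.14923368 0.3290018 ] [-1.72854771e+02  4.90045204e-02  1.24137695e+01]
```

The wide card (left, m3 (240,150)) is the spare and the narrow one is at (315,170). The rack's empty middle place has its brass at m2 (411,180), and the button is at m1 (558,200) with the lever grip at (485,122). q6 hits its limit at yaw 0 when y>0, so I'll turn to yaw 180.

Run:
```python
from h import *
k=512/800
def U(f,pts,z): return unproj(load(f),np.array(pts,float)*k,z)
st=U("w3",[(238,78),(382,104),(360,227),(233,208)],.04); print("stand",st.round(4).tolist())
rk=U("w2",[(301,91),(540,130),(501,264),(291,234)],.09); print("rack",rk.round(4).tolist(), rk.mean(0))
def ang(a,b): return np.degrees(np.arctan2(b[1]-a[1],b[0]-a[0]))
print("rack y ang",ang(rk[1],rk[0])-90,ang(rk[2],rk[3])-90,"stand y",ang(st[1],st[0])-90,"x",ang(st[2],st[1]))
for f in ("w1","w2","w3"):
    im=cv2.imread(f"pics/{f}.png"); h=cv2.cvtColor(im,cv2.COLOR_BGR2HSV)
    m=cv2.inRange(h,(18,120,110),(30,255,255)); n,l,s,c=cv2.connectedComponentsWithStats(m)
    for i in range(1,n):
        if s[i,4]>20: print(f,c[i].round(1),s[i], unproj(load(f),c[i],.027).round(4))
print("guides",U("w2",[(415,125),(401,230)],.09), )
print("button",U("w1",[(558,201)],.09)); g=U("w1",[(449,119),(521,128)],.15);print("lever",g,ang(g[1],g[0])-90)
u=U("w1",[(435,86),(610,117),(584,240),(415,215)],.07);print("unit",u,u.mean(0),ang(u[1],u[0])-90,ang(u[2],u[3])-90)
rel([.5,.28,.33],180)
```

```text
stand [[0.6059, 0.3766, 0.04], [0.6118, 0.2336, 0.04], [0.4923, 0.233, 0.04], [0.4799, 0.3711, 0.04]]
rack [[0.6419, 0.0724, 0.09], [0.6136, -0.1173, 0.09], [0.5031, -0.094, 0.09], [0.5296, 0.0895, 0.09]] [ 0.57206922 -0.01233547  0.09      ]
rack y ang -8.479759912236474 -8.216275328618764 stand y 2.366361383670025 x 0.2690928868041596
w1 [122.3  80.7] [119  63   7  35 201] [[ 0.5731 -0.008   0.027 ]]
w2 [257.2 114.5] [253  99   9  32 143] [[ 0.5728 -0.006   0.027 ]]
w2 [265.7 116. ] [261 100  10  32 151] [[ 0.5705 -0.019   0.027 ]]
w3 [29.7 78.3] [ 14  61  32  37 508] [[0.5201 0.5953 0.027 ]]
w3 [393.5 129.4] [384 115  20  30 161] [[ 0.573  -0.0076  0.027 ]]
w3 [401.1 133.2] [391 118  21  31 176] [[ 0.5703 -0.0203  0.027 ]]
guides [[ 0.61726139 -0.0169357   0.09      ]
 [ 0.53316431 -0.00558779  0.09      ]]
button [[ 0.5103201  -0.33814268  0.09      ]]
lever [[ 0.56941135 -0.23810667  0.15      ]
 [ 0.56386713 -0.28653882  0.15      ]] -6.5304477463222526
unit [[ 0.60103362 -0.23355274  0.07      ]
 [ 0.57758225 -0.38106792  0.07      ]
 [ 0.47344351 -0.37307102  0.07      ]
 [ 0.4960012  -0.21800576  0.07      ]] [ 0.53701515 -0.30142436  0.07      ] -9.033060846578067 -8.276883702443357
pos [0.4978 0.1492 0.329 ] rpy [-1.7285e+02  5.0000e-02  1.2410e+01] F [ 0.7 -0.4  0.5] shift [ 1.515 -6.318  0.74 ] turn [ -0.151  -1.305 -20.91 ] t 5.3
```

Call:
send_rows --targets '[0,0,0,-0.007,-0.062,-0.996,0,0,0,0,-0.007,-0.062,-0.996,0,0,0,0,-0.007,-0.062,-0.996,0,0,0,0,-0.007,-0.062,-0.996,0,0,0,0,-0.007,-0.062,-0.996,0,0,0,0,-0.007,-0.062,-0.996,0,0,0,0,-0.007,-0.062,-0.996,0,0,0,0,-0.007,-0.062,-0.996,0,0,0,0,-0.007,-0.062,-0.996,0,0,0,0,-0.007,-0.062,-0.996,0]'

```text
t: 6.3
position: [0.4978, 0.1493, 0.329]
eef_rot: [-176.2, -3.2, 92.6]
force: [0.8, 0.1, -0.4]
grip_width: 0.0851
finger_force: 0.0
```

Call:
send_rows --targets '[0,0,0,-0.007,-0.062,-0.996,0,0,0,0,-0.007,-0.062,-0.996,0,0,0,0,-0.007,-0.062,-0.996,0,0,0,0,-0.007,-0.062,-0.996,0,0,0,0,-0.007,-0.062,-0.996,0,0,0.5,0,-0.007,-0.062,-0.996,0,0,0.5,0,-0.007,-0.062,-0.996,0,0,0.5,0,-0.007,-0.062,-0.996,0,0,0.5,0,-0.007,-0.062,-0.996,0,0,0.5,0,-0.007,-0.062,-0.996,0]'

```text
t: 7.3
position: [0.5239, 0.1913, 0.3282]
eef_rot: [-179.9, -0.5, 172.4]
force: [-0.7, -0.1, -0.3]
grip_width: 0.0852
finger_force: 0.0
```

Run:
```python
from h import *
print(get_state()['q'].round(1)); rel([.56,.32,.30],181)
```

```text
[20.  20.8 23.6 93.3  0.2 27.6]
pos [0.5239 0.1913 0.3282] rpy [-179.92   -0.5   172.4 ] F [-0.7 -0.1 -0.3] shift [-0.952  6.618  1.392] turn [-0.005 -0.063 -1.075] t 7.3
```

Call:
send_rows --targets '[-0.1,0.8,0.17,0,-0.016,-0.27,0,-0.1,0.8,0.17,0,-0.016,-0.27,0,-0.1,0.8,0.17,0,-0.016,-0.27,0,-0.1,0.8,0.17,0,-0.016,-0.27,0,-0.1,0.8,0.17,0,0,0,0,-0.1,0.8,0.17,0,0,0,0,-0.1,0.8,0.17,0,0,0,0,-0.1,0.8,0.17,0,0,0,0,-0.1,0.3,0,0,0,0,0,0,0,0,0,0,0,0]'

```text
t: 8.3
position: [0.5459, 0.3252, 0.3006]
eef_rot: [-180.0, -0.0, -179.2]
force: [0.2, 0.0, 0.4]
grip_width: 0.0852
finger_force: 0.0
```

Run:
```python
from h import *
c,im=shot("wrist","w4"); rel([.56,.34,.2],181)
cv2.imwrite("pics/m4.png",cv2.resize(im[:300,112:400],(768,800),interpolation=3)[:600]);
```

```text
pos [0.5459 0.3245 0.3009] rpy [-1.7995e+02 -1.0000e-02 -1.7925e+02] F [0.9 0.1 0. ] shift [-0.716  0.77   5.044] turn [-0.006 -0.001 -0.031] t 8.35
```

View pics/m4.png

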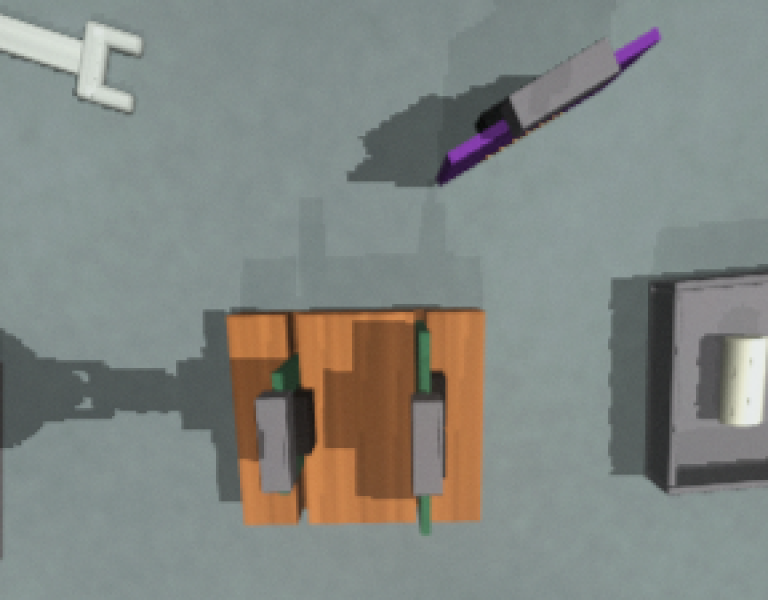

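Run:
```python
from h import *
S=lambda p: np.array(p,float)/(800/300)+[112,0]
c=load("w4")
def rp(p,z,n):
    q=unproj(c,S(p),z); print(n,q.round(4).tolist(),'mid',q.mean(0).round(4),'sides',np.linalg.norm(np.diff(q[[0,1,2,3,0]],axis=0),axis=1).round(4),'ang',np.degrees(np.arctan2(*(q[2]+q[3]-q[0]-q[1])[[1,0]])))
rp([(414,402),(442,402),(441,494),(413,494)],.124,'spare')
rp([(264,401),(291,397),(291,490),(262,492)],.124,'narrow')
rp([(230,315),(485,310),(481,519),(247,524)],.04,'stand')
g=unproj(c,S([(291,315),(420,310),(304,522),(424,520)]),.04); print(g.round(4))
```

```text
spare [[0.5228, 0.3354, 0.124], [0.5226, 0.3478, 0.124], [0.5654, 0.3489, 0.124], [0.5656, 0.3359, 0.124]] mid [0.5441 0.342  0.124 ] sides [0.0125 0.0429 0.013  0.0429] ang 1.0805134613773257
narrow [[0.5233, 0.2686, 0.124], [0.5213, 0.2807, 0.124], [0.5645, 0.2794, 0.124], [0.5656, 0.2659, 0.124]] mid [0.5437 0.2736 0.124 ] sides [0.0122 0.0432 0.0135 0.0425] ang -2.616091675453574
stand [[0.4913, 0.2373, 0.04], [0.4868, 0.3754, 0.04], [0.6063, 0.3795, 0.04], [0.6114, 0.2407, 0.04]] mid [0.549  0.3082 0.04  ] sides [0.1381 0.1196 0.1388 0.1201] ang 1.8049488991107097
[[0.4909 0.2704 0.04  ]
 [0.4873 0.3402 0.04  ]
 [0.6097 0.2746 0.04  ]
 [0.6074 0.3457 0.04  ]]
```

Call:
send_rows --targets '[0,0.2,0.6,0,0,-0.05,0.45,0,0.2,0.6,0,0,-0.05,0.45,0,0.2,0.6,0,0,0,0.45,0,0.2,0.6,0,0,0,0.45,0.05,0.1,0.6,0,0,0,0.45,0,0,0.6,0,0,0,0.45,0,0,0.6,0,0,0,0.45,0,0,0.6,0,0,0,0.45,0,0,0.6,0,0,0,0.45,0,0,0,0,0,0,0.45]' --grip_force 40

```text
t: 9.35
position: [0.5438, 0.3416, 0.1915]
eef_rot: [-179.9, -0.1, -178.5]
force: [-0.2, 0.5, -0.1]
grip_width: 0.047
finger_force: 0.0
```

Run:
```python
from h import *
c,im=shot("wrist","w5"); rel([.5445,.342,.093],181.5); s=get_state();print(s['grip_width'])
print(proj(c,[[.5445,.342,.124],[.5445,.3419,.1]]))
cv2.imwrite("pics/m5.png",cv2.resize(im,(800,600),interpolation=3))
```

```text
pos [0.5441 0.3418 0.1925] rpy [-1.7993e+02 -6.0000e-02 -1.7848e+02] F [ 0.4 -0.  -0.3] shift [-0.028  0.014  4.976] turn [-0.009 -0.007  0.003] t 9.4
0.04684052443274991
[[258.70046328 201.86219697]
 [258.64198509 192.66200415]]
```

View pics/m5.png

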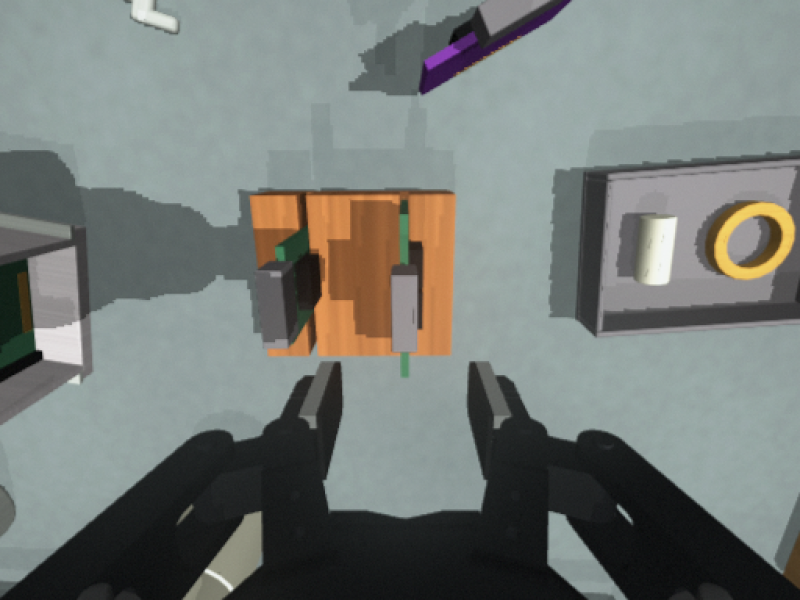

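Grip bar top seen at (403,314) in m5, centred between the fingers and within 1 px of the prediction. Next I'll go down and grip.

Call:
send_rows --targets '[0,0,0.8,0,0,0,0.45,0,0,0.8,0,0,0,0.45,0,0,0.8,0,0,0,0.45,0,0,0.8,0,0,0,0.45,0,0,0.8,0,0,0,0.45,0,0,0.6,0,0,0,0.45,0,0,0.4,0,0,0,0.5,0,0,0,0,0,0,0.7,0,0,0,0,0,0,0.9,0,0,0,0,0,0,1]' --grip_force 50

```text
t: 10.4
position: [0.5447, 0.3422, 0.0938]
eef_rot: [-180.0, 0.0, -178.5]
force: [0.1, -1.5, -0.4]
grip_width: 0.0131
finger_force: 48.8
```

Call:
send_rows --targets '[0,0,0,0,0,0,1,0,0,0,0,0,0,1,0,0,0,0,0,0,1,0,0,-0.3,0,0,0,1,0,0,-0.4,0,0,0,1,0,0,-0.4,0,0,0,1,0,0,-0.4,0,0,0,1,0,0,-0.4,0,0,0,1,0,0,-0.4,0,0,0,1,0,0,-0.4,0,0,0,1]'

```text
t: 11.4
position: [0.5444, 0.3423, 0.1478]
eef_rot: [-180.0, 0.0, -178.5]
force: [0.3, -0.5, -0.7]
grip_width: 0.0128
finger_force: 48.7
```

Run:
```python
from h import *
s=get_state(); print(s['grip_width'],s['finger_force']); rel([.5445,.342,.23],171.6)
```

```text
0.01275943199934067 48.740408420562744
pos [0.5444 0.3423 0.1478] rpy [-179.98    0.   -178.46] F [ 0.3 -0.5 -0.7] shift [-0.006 -0.016 -4.111] turn [-3.000e-03  1.000e-03  1.243e+00] t 11.4
```

Call:
send_rows --targets '[0,0,-1,0,0,0.25,1,0,0,-1,0,0,0.25,1,0,0,-1,0,0,0.25,1,0,0,-1,0,0,0.25,1,0,0,-1,0,0,0.243,1,-0.2,-0.8,0,0,0,0,1,-0.2,-0.9,0,0,0,0,1,-0.2,-0.9,0,0,0,0,1,-0.2,-0.9,0,0,0,0,1,-0.2,-0.9,0,0,0,0,1]'

```text
t: 12.4
position: [0.5512, 0.2505, 0.2468]
eef_rot: [-179.9, -0.0, 171.6]
force: [0.5, -0.9, -0.7]
grip_width: 0.0133
finger_force: 48.8
```

Call:
send_rows --targets '[-0.22,-0.95,0,0,0,0,1,-0.22,-0.95,0,0,0,0,1,-0.22,-0.95,0,0,0,0,1,-0.22,-0.95,0,0,0,0,1,-0.22,-0.95,0,0,0,0,1,-0.22,-0.95,0,0,0,0,1,-0.22,-0.95,0,0,0,0,1,-0.22,-0.95,0,0,0,0,1,-0.22,-0.95,0,0,0,0,1,-0.22,-0.95,0,0,0,0,1]'

```text
t: 13.4
position: [0.5667, 0.0562, 0.2471]
eef_rot: [-180.0, -0.0, 171.6]
force: [0.7, 0.2, -0.7]
grip_width: 0.0135
finger_force: 48.8
```

Run:
```python
from h import *
rel([.572,-.0125,.245],171.6)
```

```text
pos [0.5667 0.0562 0.2471] rpy [-1.7996e+02 -1.0000e-02  1.7158e+02] F [ 0.7  0.2 -0.7] shift [-0.764 -3.358  0.106] turn [-0.005 -0.001 -0.002] t 13.4
```

```bash
cat > brass.py <<'E'
from h import *
def brass(f):
    im=cv2.imread(f"pics/{f}.png"); h=cv2.cvtColor(im,cv2.COLOR_BGR2HSV); c=load(f)
    m=cv2.inRange(h,(18,110,90),(30,255,255)); n,l,s,ce=cv2.connectedComponentsWithStats(m)
    for i in range(1,n):
        if s[i,4]>40:
            ys,xs=np.where(l==i); P=unproj(c,np.c_[xs,ys],.027)[:,:2]; mu=P.mean(0)
            w,v=np.linalg.eigh(np.cov((P-mu).T)); d=v[:,1]*np.sign(v[0,1])
            print(f,s[i].tolist(),mu.round(4),'yaw',np.degrees(np.arctan2(d[1],d[0])).round(2),'len',(np.ptp((P-mu)@v,axis=0)).round(4))
E
python3 - <<'E'
from brass import *
c,im=shot("wrist","w6")
for f in ("w1","w2","w3","w6"): brass(f)
print(proj(c,[.572,-.0125,.03]))
E
```

```text
w1 [119, 62, 7, 37, 226] [ 0.5729 -0.0078] yaw -9.93 len [0.0095 0.0494]
w2 [253, 99, 9, 32, 149] [ 0.5725 -0.006 ] yaw -9.03 len [0.0076 0.0467]
w2 [261, 100, 10, 32, 164] [ 0.5704 -0.0192] yaw -9.32 len [0.0087 0.0465]
w3 [14, 61, 33, 37, 549] [0.5197 0.5948] yaw -73.26 len [0.0577 0.0594]
w3 [384, 114, 20, 31, 181] [ 0.5732 -0.0073] yaw -8.71 len [0.0086 0.047 ]
w3 [391, 117, 21, 32, 213] [ 0.5709 -0.02  ] yaw -9.07 len [0.0099 0.0487]
w3 [418, 129, 19, 29, 66] [ 0.565  -0.0628] yaw -9.01 len [0.0032 0.0466]
w6 [199, 155, 8, 35, 223] [ 0.5697 -0.0226] yaw -9.84 len [0.0092 0.0485]
w6 [209, 156, 8, 34, 195] [ 0.5716 -0.0088] yaw -8.82 len [0.0082 0.0471]
w6 [489, 332, 17, 10, 59] [0.9267 0.4158] yaw -60.66 len [0.0221 0.0295]
[[209.42841014 173.33105687]]
```

Call:
send_rows --targets '[-0.12,-0.6,0,0,0,0.02,1,-0.12,-0.6,0,0,0,0.02,1,-0.12,-0.6,0,0,0,0.02,1,-0.12,-0.6,0,0,0,0,1,-0.12,-0.6,0,0,0,0,1,-0.1,-0.4,0,0,0,0,1,0,0,0.4,0,0,0,1,0,0,0.4,0,0,0,1,0,0,0.4,0,0,0,1,0,0,0,0,0,0,1]'

```text
t: 14.45
position: [0.5699, -0.011, 0.2216]
eef_rot: [-180.0, -0.1, 171.1]
force: [0.4, 0.1, -0.2]
grip_width: 0.0131
finger_force: 49.0
```

Run:
```python
from brass import *
c,im=shot("wrist","w7"); rel([.5715,-.014,.2],171.1); brass("w7")
cv2.imwrite("pics/m7.png",cv2.resize(im[60:360,106:406],(600,600),interpolation=3))
```

```text
pos [ 0.5701 -0.011   0.2224] rpy [-1.7996e+02 -8.0000e-02  1.7115e+02] F [-0.5  0.4 -0.8] shift [-0.095 -0.136  1.12 ] turn [-0.005 -0.01   0.006] t 14.5
w7 [248, 150, 7, 37, 227] [ 0.5698 -0.021 ] yaw -10.16 len [0.0076 0.0474]
```

View pics/m7.png

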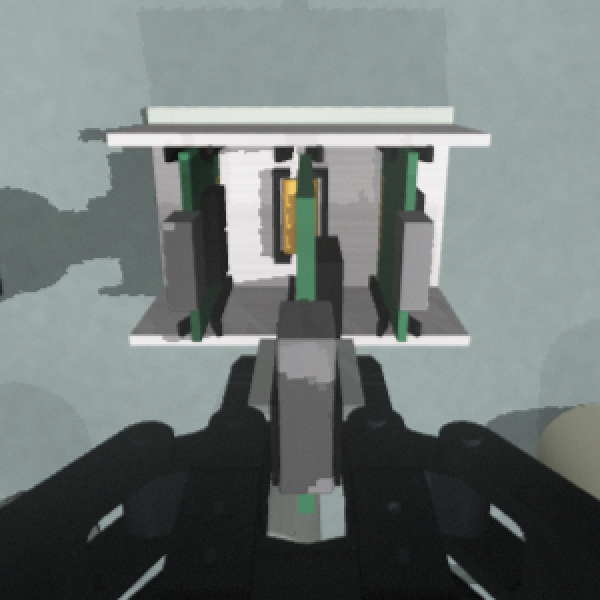

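Run:
```python
from h import *
im=cv2.imread("pics/w7.png"); g=cv2.cvtColor(im,cv2.COLOR_BGR2GRAY)
s=get_state(); T=Ro.from_euler('xyz',s['eef_rot'],degrees=True); c=load("w7")
for r in (134,136,138): print('guide row',r,g[r,236:284].tolist())
for r in (150,155,180,187): print('conn row',r,g[r,236:276].tolist())
for col in (195,350): print('col',col,[ (i,v) for i,v in enumerate(g[:240,col].tolist()) if 118<i<140 or 215<i<238])
def tl(uv,z): return (T.inv().apply(unproj(c,uv,z)-s['position'])*1000).round(1).tolist()
print(tl([(160,128),(350,128),(160,132.5),(350,132.5)],.09),tl([(180,228),(340,228),(180,232.5),(340,232.5)],.09))
```

```text
guide row 134 [167, 168, 168, 167, 166, 165, 159, 87, 45, 44, 42, 42, 44, 44, 43, 43, 58, 221, 192, 166, 167, 168, 117, 59, 43, 43, 43, 42, 46, 55, 56, 91, 145, 165, 168, 167, 169, 168, 169, 166, 168, 169, 171, 169, 170, 169, 169, 169]
guide row 136 [234, 235, 234, 235, 235, 229, 193, 97, 45, 44, 44, 43, 43, 42, 43, 43, 147, 225, 186, 148, 143, 144, 97, 53, 45, 45, 43, 42, 45, 52, 57, 86, 136, 158, 161, 160, 164, 162, 163, 163, 162, 162, 162, 163, 163, 163, 162, 163]
guide row 138 [235, 235, 236, 235, 235, 228, 195, 98, 47, 46, 43, 45, 44, 43, 43, 44, 168, 229, 234, 157, 78, 65, 67, 64, 66, 57, 47, 42, 45, 54, 56, 89, 139, 162, 168, 167, 166, 168, 166, 167, 167, 167, 166, 168, 168, 168, 168, 169]
conn row 150 [196, 173, 171, 172, 171, 172, 95, 53, 55, 62, 149, 131, 140, 155, 164, 173, 184, 178, 119, 73, 66, 63, 66, 64, 64, 65, 84, 112, 107, 159, 115, 63, 50, 48, 150, 171, 172, 174, 172, 171]
conn row 155 [166, 166, 166, 167, 166, 166, 95, 55, 52, 52, 146, 127, 149, 176, 194, 203, 205, 197, 113, 66, 67, 67, 64, 64, 66, 66, 68, 97, 105, 151, 112, 64, 50, 51, 149, 169, 167, 168, 169, 16
[... 907 characters left out ...]
l 350 [(119, 161), (120, 162), (121, 164), (122, 163), (123, 166), (124, 164), (125, 164), (126, 174), (127, 231), (128, 240), (129, 235), (130, 232), (131, 232), (132, 216), (133, 178), (134, 164), (135, 162), (136, 161), (137, 162), (138, 161), (139, 162), (216, 163), (217, 163), (218, 164), (219, 162), (220, 161), (221, 164), (222, 163), (223, 163), (224, 165), (225, 166), (226, 164), (227, 163), (228, 164), (229, 164), (230, 164), (231, 163), (232, 163), (233, 164), (234, 162), (235, 161), (236, 164), (237, 161)]
[[53.8, -97.6, 132.6], [53.9, 91.5, 132.4], [49.4, -98.1, 132.6], [49.5, 92.0, 132.4]] [[-55.8, -87.5, 132.4], [-55.7, 91.7, 132.3], [-61.4, -88.0, 132.4], [-61.3, 92.3, 132.3]]
```

Walls and edges show the tool yaw is aligned, and the place lies 3.5 mm to tool −y and 3.1 mm to tool −x. I'll correct for that and enter the guides.

Call:
send_rows --targets '[-0.08,-0.09,0,0,0,0,1,-0.075,-0.085,0.2,0,0,0,1,0,0,0.5,0,0,0,1,0,0,0.5,0,0,0,1,0,0,0.5,0,0,0,1,0,0,0.5,0,0,0,1,0,0,0.5,0,0,0,1,0,0,0.4,0,0,0,1,0,0,0.4,0,0,0,1,0,0,0,0,0,0,1]' --grip_force 80

```text
t: 15.5
position: [0.5726, -0.0154, 0.152]
eef_rot: [-180.0, -0.1, 171.1]
force: [-1.0, -0.3, -0.7]
grip_width: 0.0128
finger_force: 81.2
```

Run:
```python
from h import *
rel([.573,-.0148,.11],171.1);s=get_state();print(s['ft_torque'].round(2),s['finger_force'])
```

```text
pos [ 0.5726 -0.0154  0.152 ] rpy [-1.7995e+02 -8.0000e-02  1.7111e+02] F [-1.  -0.3 -0.7] shift [-0.02   0.035  2.102] turn [-0.006 -0.01   0.002] t 15.5
[-0.02  0.04 -0.04] 81.18059635162354
```

Call:
send_rows --targets '[0,0,0.3,0,0,0,1,0,0,0.3,0,0,0,1,0,0,0.3,0,0,0,1,0,0,0.3,0,0,0,1,0,0,0.3,0,0,0,1,0,0,0.3,0,0,0,1,0,0,0.2,0,0,0,1,0,0,0,0,0,0,1,0,0,0,0,0,0,1,0,0,0,0,0,0,1]'

```text
t: 16.5
position: [0.5733, -0.0154, 0.1135]
eef_rot: [-180.0, 0.0, 171.1]
force: [0.1, 0.5, -0.9]
grip_width: 0.0126
finger_force: 81.2
```

Call:
send_rows --targets '[0,0,0.1,0,0,0,1,0,0,0.1,0,0,0,1,0,0,0.1,0,0,0,1,0,0,0.1,0,0,0,1,0,0,0.1,0,0,0,1,0,0,0,0,0,0,1,0,0,0,0,0,0,1,0,0,0,0,0,0,1,0,0,0,0,0,0,1,0,0,0,0,0,0,1]'

```text
t: 17.5
position: [0.5733, -0.0154, 0.1034]
eef_rot: [-180.0, 0.0, 171.1]
force: [2.1, 0.4, 3.7]
grip_width: 0.0129
finger_force: 82.1
```

Contact with the springs, at 3.7 N. I'll press on down to about 0.0955.

Call:
send_rows --targets '[0,0,0.1,0,0,0,1,0,0,0.1,0,0,0,1,0,0,0.1,0,0,0,1,0,0,0.05,0,0,0,1,0,0,0.05,0,0,0,1,0,0,0,0,0,0,1,0,0,0,0,0,0,1,0,0,0,0,0,0,1,0,0,0,0,0,0,1,0,0,0,0,0,0,1]'

```text
t: 18.5
position: [0.5733, -0.0154, 0.0958]
eef_rot: [-180.0, 0.0, 171.1]
force: [-0.4, 1.4, 11.5]
grip_width: 0.0127
finger_force: 83.4
```

Run:
```python
from h import *
rel([.573,-.0148,.0955],171.1);s=get_state();print(s['ft_torque'].round(2),s['finger_force'])
```

```text
pos [ 0.5733 -0.0154  0.0958] rpy [-1.7997e+02  4.0000e-02  1.7112e+02] F [-0.4  1.4 11.5] shift [0.018 0.029 0.013] turn [-0.003  0.005  0.002] t 18.5
[ 0.31  0.24 -0.01] 83.37137460708618
```

Call:
send_rows --targets '[0,0,0.04,0,0,0,1,0,0,0,0,0,0,1,0,0,0,0,0,0,1,0,0,0,0,0,0,1,0,0,0,0,0,0,1,0,0,0,0,0,0,1,0,0,0,0,0,0,1,0,0,0,0,0,0,1,0,0,0,0,0,0,1,0,0,0,0,0,0,1]'

```text
t: 19.5
position: [0.5734, -0.0154, 0.0958]
eef_rot: [-180.0, 0.1, 171.1]
force: [-6.1, 0.8, 21.7]
grip_width: 0.0128
finger_force: 85.2
```

Call:
send_rows --targets '[0,0,0.04,0,0,0,1,0,0,0,0,0,0,1,0,0,0,0,0,0,1,0,0,0,0,0,0,1,0,0,0,0,0,0,1,0,0,0,0,0,0,1,0,0,0,0,0,0,1,0,0,0,0,0,0,1,0,0,0,0,0,0,1,0,0,0,0,0,0,1]'

```text
t: 20.5
position: [0.5735, -0.0154, 0.0957]
eef_rot: [-180.0, 0.1, 171.1]
force: [-8.9, 2.3, 33.7]
grip_width: 0.0133
finger_force: 87.0
```

Hard stop: the TCP has stopped moving and the force has jumped. I'll relieve it, open part way and lift.

Call:
send_rows --targets '[0,0,-0.07,0,0,0,1,0,0,0,0,0,0,0.65,0,0,0,0,0,0,0.65,0,0,0,0,0,0,0.65,0,0,0,0,0,0,0.65,0,0,-0.5,0,0,0,0.65,0,0,-0.9,0,0,0,0.65,0,0,-0.9,0,0,0,0.65,0,0,-0.9,0,0,0,0.65,0,0,-0.9,0,0,0,0.65]'

```text
t: 21.5
position: [0.5731, -0.0154, 0.1785]
eef_rot: [-180.0, 0.0, 171.1]
force: [-0.5, -0.2, 0.7]
grip_width: 0.0297
finger_force: 0.0
```

Run:
```python
from h import *
c,im=shot("wrist","w8"); s=get_state(); rel([.51,-.335,.2],171.1)
P=Ro.from_euler('z',-8.9,degrees=True)
b=np.array([.5733,-.0154,.012])+P.apply([[x,y,.114] for x in(-.022,.022) for y in(-.007,.007)])
d=proj(c,b); print(d.round(1).tolist())
for p in d: cv2.circle(im,tuple(int(v*8) for v in p),8,(0,0,255),-1,shift=3)
cv2.imwrite("pics/m8.png",cv2.resize(im[60:360,106:406],(600,600),interpolation=3))
```

```text
pos [ 0.5742 -0.0154  0.1815] rpy [-179.99    0.23  171.12] F [-0.1 -0.4  3.4] shift [  0.699 -16.283  -0.928] turn [-0.001  0.029  0.002] t 21.55
[[248.6, 180.8], [267.2, 180.8], [249.2, 233.4], [266.6, 233.4]]
```

View pics/m8.png

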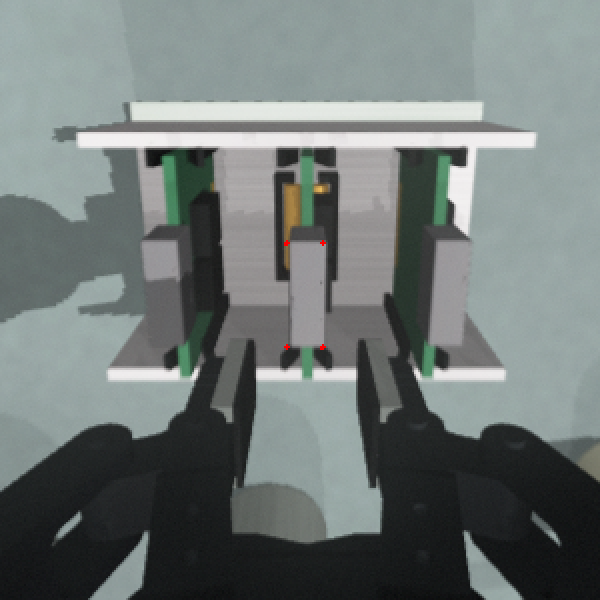

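The grip bar sits on the predicted home corners (287–323, 243–347), level with the residents, so the card is home. Next is the trip unit.

Call:
send_rows --targets '[0,-0.5,-0.5,0,0,0,0.8,0,-1,-0.5,0,0,0,1,0,-1,-0.5,0,0,0,1,0.1,-1,0,0,0,0,1,0.1,-1,0,0,0,0,1,0.1,-1,0,0,0,0,1,0.1,-1,0,0,0,0,1,0.1,-1,0,0,0,0,1,0.1,-1,0,0,0,0,1,0.1,-1,0,0,0,0,1]'

```text
t: 22.55
position: [0.5291, -0.2023, 0.2072]
eef_rot: [-180.0, -0.0, 171.1]
force: [-0.3, 0.0, 1.0]
grip_width: 0.0
finger_force: 0.0
```

Call:
send_rows --targets '[0,-1,0,0,0,0,1,0,-1,0,0,0,0,1,0,-1,0,0,0,0,1,0,-1,0,0,0,0,1,0,-1,0,0,0,0,1,0,-1,0,0,0,0,1,0,-0.6,0,0,0,0,1,0,0,0,0,0,0,1,0,0,0,0,0,0,1,0,0,0,0,0,0,1]'

```text
t: 23.55
position: [0.5096, -0.3306, 0.2073]
eef_rot: [-180.0, -0.0, 171.2]
force: [-0.3, 0.8, 1.1]
grip_width: 0.0001
finger_force: 0.0
```

```bash
cat > dark.py <<'E'
from h import *
def dark(f,lo=30):
    im=cv2.imread(f"pics/{f}.png"); c=load(f); m=(im.max(2)<75).astype(np.uint8)
    n,l,s,ce=cv2.connectedComponentsWithStats(m)
    for i in range(1,n):
        if s[i,4]>lo:
            r=cv2.minAreaRect(np.argwhere(l==i)[:,::-1].astype(np.float32))
            print(f,s[i].tolist(),ce[i].round(1),'rect',np.round(r[0],1),np.round(r[1],1),round(r[2],1),'at.09',unproj(c,r[0],.09)[0,:2].round(4),'at.144',unproj(c,r[0],.144)[0,:2].round(4))
E
python3 - <<'E'
from dark import *
c,im=shot("wrist","w9"); rel([.5103,-.338,.2],171.1)
dark("w1");dark("w9")
print('pred',proj(c,[[.5103,-.338,.09],[.5666,-.2623,.144],[.537,-.301,.07]]).round(1).tolist())
h=cv2.cvtColor(im,cv2.COLOR_BGR2GRAY); p=proj(c,[[.5103,-.338,.09]])[0].astype(int)
print(h[p[1]-30:p[1]+31:3,p[0]-36:p[0]+37:3])
E
```

```text
pos [ 0.5097 -0.3306  0.2073] rpy [-179.97   -0.    171.17] F [ 0.  -0.6  0.8] shift [-0.088 -0.363  0.366] turn [-0.003 -0.     0.008] t 23.6
w1 [411, 0, 55, 207, 4685] [436.7 100.2] rect [439.1 102.1] [ 29.1 209.9] 9.1 at.09 [ 0.5437 -0.4393] at.144 [ 0.5438 -0.4051]
w1 [40, 23, 101, 102, 4808] [77.2 70.1] rect [91.4 73.2] [109.8  86.6] 8.9 at.09 [ 5.776e-01 -5.000e-04] at.144 [ 0.5727 -0.0313]
w1 [141, 40, 33, 87, 2087] [155.6  83.8] rect [155.9  83.3] [31.6 85.8] 2.5 at.09 [ 0.5659 -0.0793] at.144 [ 0.5628 -0.0984]
w1 [184, 43, 14, 12, 52] [190.5  48.9] rect [190.1  48.6] [16.4  3.6] 33.7 at.09 [ 0.6051 -0.1252] at.144 [ 0.5961 -0.1376]
w1 [302, 47, 17, 14, 196] [310.3  53.3] rect [310.3  53.2] [16.5 12.1] 10.3 at.09 [ 0.6002 -0.271 ] at.144 [ 0.5919 -0.2617]
w1 [114, 57, 12, 45, 256] [116.9  78.4] rect [119.5  79. ] [44. 11.] 90.0 at.09 [ 0.5709 -0.0343] at.144 [ 0.567  -0.0601]
w1 [286, 69, 48, 19, 518] [310.1  78.3] rect [309.9  78.5] [47.1 11.4] 10.3 at.09 [ 0.5716 -0.2722] at.144 [ 0.5676 -0.2627]
w1 [347, 120, 22, 19, 332] [357.5 128.7] rect [357.5 129. ] [18. 21.] 90.0 at.
[... 2355 characters left out ...]
75 225 222 178 228 229 186 171 172 172
  169 171 172 171 170 175 173]
 [111 111 111 166 172 177 174 171 168 170 170 170 171 172 169 169 172 173
  170 172 174 172 170 172 172]
 [113 112 110 161 175 175 174 169 170 172 171 172 171 169 167 170 170 171
  172 174 176 174 172 170 115]
 [112 113 114 160 174 173 173 169 170 172 173 172 171 170 168 167 167 169
  173 174 171 174 172 133 115]
 [113 112 112 154 172 170 171 167 169 170 170 173 170 168 171 170 168 170
  170 172 173 172 173 170 115]
 [112 114 112 151 171 171 170 168 170 170 169 170 168 171 173 171 173 169
  170 170 171 171 169 133 116]
 [115 113 110 147 169 173 173 172 172 171 172 170 171 171 170 173 173 170
  168 171 146 115 114 116 116]]
```

Call:
send_rows --targets '[0.015,-0.27,0.9,0,0,0,1,0.015,-0.26,0.9,0,0,0,1,0,0,0.9,0,0,0,1,0,0,0.9,0,0,0,1,0,0,0.9,0,0,0,1,0,0,0.7,0,0,0,1,0,0,0.2,0,0,0,1,0,0,0,0,0,0,1,0,0,0,0,0,0,1,0,0,0,0,0,0,1]'

```text
t: 24.6
position: [0.5078, -0.342, 0.1001]
eef_rot: [-179.9, 0.1, 171.1]
force: [0.8, -0.5, 0.4]
grip_width: 0.0003
finger_force: 0.0
```

Call:
send_rows --targets '[0,0,0.2,0,0,0,1,0,0,0.2,0,0,0,1,0,0,0.2,0,0,0,1,0,0,0.1,0,0,0,1,0,0,0,0,0,0,1,0,0,0,0,0,0,1,0,0,0,0,0,0,1,0,0,0,0,0,0,1,0,0,0,0,0,0,1,0,0,0,0,0,0,1]'

```text
t: 25.6
position: [0.5074, -0.3419, 0.0853]
eef_rot: [-180.0, 0.0, 171.1]
force: [0.9, -0.5, 3.1]
grip_width: -0.0004
finger_force: 1.6
```

Call:
send_rows --targets '[0,0,0.09,0,0,0,1,0,0,0,0,0,0,1,0,0,0,0,0,0,1,0,0,0,0,0,0,1,0,0,0,0,0,0,1,0,0,0,0,0,0,1,0,0,0,0,0,0,1,0,0,0,0,0,0,1,0,0,0,0,0,0,1,0,0,0,0,0,0,1]'

```text
t: 26.6
position: [0.5074, -0.3419, 0.0839]
eef_rot: [-179.9, 0.0, 171.1]
force: [-2.0, 1.8, 10.7]
grip_width: -0.0002
finger_force: 5.7
```

Call:
send_rows --targets '[0,0,-0.5,0,0,0,1,0,0,-0.7,0,0,0,1,0,0,-0.7,0,0,0,1,0,0,-0.7,0,0,0,1,0,0,-0.7,0,0,0,1,0,0,-0.7,0,0,0,1,0,0,-0.7,0,0,0,1,0,0,-0.7,0,0,0,1,0,0,-0.6,0,0,0,1,0,0,0,0,0,0,1]'

```text
t: 27.6
position: [0.5078, -0.3421, 0.205]
eef_rot: [-179.9, 0.1, 171.1]
force: [0.3, -0.3, 0.4]
grip_width: -0.0003
finger_force: 0.0
```

Run:
```python
from dark import *
c,im=shot("wrist","w10"); rel([.4806,-.2465,.2],171.1)
dark("w10")
print('pred set/dropped',proj(c,[[.5675,-.2622,.144],[.5078,-.2528,.118]]).round(1).tolist())
```

```text
pos [ 0.5075 -0.3419  0.2038] rpy [-1.7994e+02  5.0000e-02  1.7112e+02] F [-0.3 -0.7 -0.2] shift [2.068 4.505 0.185] turn [-0.007  0.006  0.002] t 27.65
w10 [25, 74, 469, 310, 41456] [248.4 319.1] rect [259.  228.5] [309. 468.] 90.0 at.09 [ 0.5562 -0.3488] at.144 [ 0.5298 -0.3446]
w10 [461, 136, 51, 107, 3352] [493.  190.3] rect [486. 189.] [106.  50.] 90.0 at.09 [ 0.5479 -0.1173] at.144 [ 0.5232 -0.1616]
w10 [246, 170, 26, 27, 575] [258.4 183. ] rect [258.5 183. ] [26. 25.] 90.0 at.09 [ 0.5066 -0.3416] at.144 [ 0.4906 -0.3389]
w10 [328, 172, 61, 13, 724] [357.2 178.4] rect [358. 178.] [60. 12.] -0.0 at.09 [ 0.5167 -0.2435] at.144 [ 0.4985 -0.2614]
w10 [308, 242, 17, 3, 41] [316.3 242.8] rect [316. 243.] [ 2. 16.] 90.0 at.09 [ 0.5825 -0.291 ] at.144 [ 0.5506 -0.2989]
pred set/dropped [[360.3, 254.4], [358.0, 178.6]]
```

Call:
send_rows --targets '[0.41,0.9,0,0,0,0,1,0.41,0.9,0,0,0,0,1,0.41,0.9,0,0,0,0,1,0.41,0.9,0,0,0,0,1,0.41,0.9,0,0,0,0,1,0,0,0,0,0,0,1,0,0,0.8,0,0,0,1,0,0,0.8,0,0,0,1,0,0,0.8,0,0,0,1,0,0,0,0,0,0,1]'

```text
t: 28.65
position: [0.4795, -0.2463, 0.153]
eef_rot: [180.0, -0.2, 171.1]
force: [0.3, -0.1, 0.4]
grip_width: -0.0001
finger_force: 0.0
```

Call:
send_rows --targets '[0,0,0.7,0,0,0,1,0,0,0.7,0,0,0,1,0,0,0.7,0,0,0,1,0,0,0.7,0,0,0,1,0,0,0,0,0,0,1,0,0,0,0,0,0,1,-0.2,0,0,0,0,0,1,-0.2,0,0,0,0,0,1,-0.2,0,0,0,0,0,1,0,0,0,0,0,0,1]'

```text
t: 29.65
position: [0.4907, -0.248, 0.0993]
eef_rot: [-180.0, -0.2, 171.1]
force: [-17.3, 3.3, 9.7]
grip_width: -0.0002
finger_force: 9.2
```

Lever measured dropped, exactly at the predicted place. A horizontal push tends to jam here, so I'll follow the arc upward.

Call:
send_rows --targets '[0.03,0,0,0,0,0,1,-0.125,0,-0.17,0,0,0,1,-0.13,0,-0.165,0,0,0,1,-0.16,0,-0.16,0,0,0,1,-0.16,0,-0.155,0,0,0,1,-0.18,0,-0.135,0,0,0,1,-0.185,0,-0.13,0,0,0,1,-0.2,0,-0.105,0,0,0,1,-0.2,0,-0.1,0,0,0,1,0,0,0,0,0,0,1]'

```text
t: 30.65
position: [0.5191, -0.2526, 0.1219]
eef_rot: [-180.0, 0.0, 171.1]
force: [-0.7, 0.1, -0.1]
grip_width: 0.0002
finger_force: 0.2
```

Run:
```python
from dark import *
c,im=shot("wrist","w11"); s=get_state(); print(s['position'],s['force'])
dark("w11")
H=np.array([.5574,-.2606,.085]);x=np.array([.988,-.1547,0])
for th in (-.17,0,.2,.4,.6,.8,.99): print(th,proj(c,H-.06*np.sin(th)*x+[0,0,.06*np.cos(th)]).round(1).tolist())
```

```text
[ 0.51871286 -0.25245774  0.12172112] [-0.02520646 -0.11005459  0.32320674]
w11 [0, 105, 494, 279, 47345] [211.4 316.3] rect [202.6 334.7] [563.8 239.5] 25.6 at.09 [ 0.6154 -0.3138] at.144 [ 0.5618 -0.2909]
w11 [105, 153, 125, 15, 1326] [165.1 160.4] rect [167. 160.] [ 14. 124.] 90.0 at.09 [ 0.4684 -0.305 ] at.144 [ 0.4601 -0.2848]
w11 [430, 154, 82, 153, 8156] [479.3 228.2] rect [470.5 230. ] [152.  81.] 90.0 at.09 [ 0.5513 -0.1035] at.144 [ 0.5174 -0.1454]
w11 [112, 200, 45, 40, 1383] [134.1 219.3] rect [134.2 219.2] [38.9 42.4] 45.0 at.09 [ 0.5062 -0.3388] at.144 [ 0.4862 -0.3083]
w11 [216, 248, 5, 17, 44] [218.2 256.1] rect [218.3 256.1] [ 3.8 15.9] 15.9 at.09 [ 0.5445 -0.2861] at.144 [ 0.5127 -0.2718]
w11 [413, 265, 34, 38, 136] [431.2 284.4] rect [430.4 283.1] [48.9  3.5] 47.1 at.09 [ 0.5928 -0.13  ] at.144 [ 0.5461 -0.1638]
-0.17 [[253.8, 336.5]]
0 [[253.7, 323.6]]
0.2 [[253.6, 304.5]]
0.4 [[253.6, 282.8]]
0.6 [[253.7, 260.2]]
0.8 [[253.9, 238.8]]
0.99 [[254.1, 220.9]]
```

Call:
send_rows --targets '[-0.21,0,-0.07,0,0,0,1,-0.215,0,-0.07,0,0,0,1,-0.22,0,-0.04,0,0,0,1,-0.22,0,-0.04,0,0,0,1,-0.225,0,0,0,0,0,1,-0.225,0,0,0,0,0,1,-0.15,0,0,0,0,0,1,0,0,0,0,0,0,1,0,0,0,0,0,0,1,0,0,0,0,0,0,1]'

```text
t: 31.7
position: [0.5472, -0.2569, 0.1262]
eef_rot: [-180.0, -0.0, 171.1]
force: [-0.5, -0.1, 0.7]
grip_width: 0.0001
finger_force: 0.0
```

Call:
send_rows --targets '[0.3,0,0,0,0,0,1,0.6,0,0,0,0,0,1,0.8,0,0,0,0,0,1,0.8,0,0,0,0,0,1,0.2,0,-0.8,0,0,0,1,0,0,-0.9,0,0,0,1,0,0,-0.9,0,0,0,1,0,0,-0.9,0,0,0,1,0,0,-0.9,0,0,0,1,0,0,0,0,0,0,1]'

```text
t: 32.7
position: [0.4945, -0.249, 0.2165]
eef_rot: [-179.9, 0.2, 171.1]
force: [-0.3, 0.4, -0.8]
grip_width: 0.0004
finger_force: 0.0
```

Run:
```python
from dark import *
c,im=shot("wrist","w12"); s=get_state(); print(s['position'],s['force'],s['t'])
dark("w12")
H=np.array([.5574,-.2606,.085]);x=np.array([.988,-.1547,0])
for th in (-.17,0,.2,.5,.99): print(th,proj(c,H-.06*np.sin(th)*x+[0,0,.06*np.cos(th)]).round(1).tolist())
```

```text
[ 0.49417578 -0.24876068  0.21498624] [ 0.06687725 -0.9123707  -0.622384  ] 32.75
w12 [359, 12, 8, 20, 64] [362.8  21.7] rect [362.7  21.5] [19.2  5.7] 77.5 at.09 [ 0.3659 -0.1368] at.144 [ 0.376  -0.1567]
w12 [25, 101, 469, 283, 43453] [233.7 315.6] rect [259. 242.] [282. 468.] 90.0 at.09 [ 0.5652 -0.2592] at.144 [ 0.5354 -0.2545]
w12 [163, 159, 33, 10, 139] [176.5 162.4] rect [179.  163.5] [ 9. 32.] 90.0 at.09 [ 0.4641 -0.3257] at.144 [ 0.4545 -0.3077]
w12 [387, 169, 125, 94, 8213] [451.7 210.6] rect [449.1 215.7] [123.8  91.6] 1.1 at.09 [ 0.5651 -0.0511] at.144 [ 0.5353 -0.0881]
w12 [163, 191, 27, 26, 555] [176.  203.6] rect [176.  203.5] [24.7 26.2] 45.0 at.09 [ 0.506  -0.3396] at.144 [ 0.488  -0.3188]
w12 [505, 374, 7, 10, 46] [508.7 377.5] rect [508.  378.5] [9. 6.] 90.0 at.09 [0.8234 0.0432] at.144 [ 0.7418 -0.0127]
-0.17 [[256.2, 273.3]]
0 [[256.1, 264.5]]
0.2 [[256.1, 252.4]]
0.5 [[256.1, 232.6]]
0.99 [[256.3, 202.8]]
```

Run:
```python
from h import *
cs,b=shot("scene","sc2"); cd,e=shot("side","sd2"); a=cv2.imread("pics/scene0.png"); a2=cv2.imread("pics/side0.png")
H=np.array([.5574,-.2606,.085]);x=np.array([.988,-.1547,0])
for nm,c,p,q in (("scene",cs,a,b),("side",cd,a2,e)):
    for th in (-.17,.99):
        u=proj(c,H-.06*np.sin(th)*x+[0,0,.06*np.cos(th)])[0].round().astype(int); s=np.s_[u[1]-5:u[1]+6,u[0]-8:u[0]+9]
        print(nm,th,u,'diff',np.abs(p[s].astype(int)-q[s]).mean().round(1),'dark before/after',(p[s].max(2)<75).sum(),(q[s].max(2)<75).sum())
```

```text
scene -0.17 [144 204] diff 4.4 dark before/after 73 72
scene 0.99 [153 191] diff 6.8 dark before/after 0 0
side -0.17 [255 134] diff 2.4 dark before/after 164 164
side 0.99 [272 146] diff 5.2 dark before/after 23 24
```

```bash
python3 -c "
from rig import *
print(close_job())"
```

```text
the job is handed in; nothing more can be done
None
```

I handed the job in at about 33 s: the spare card is home in the empty place, the button was pressed and the lever dropped, and the lever is back up where it started. The hand-in call gave no verdict.

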